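# Level the hat shelf on the stall counter

## Robot

A 6-joint arm with a two-finger parallel gripper is mounted at the origin on the work surface. World frame = base frame: x ahead of the robot, y to its left, z up, the work surface at z = 0. Lengths are in mm, angles in degrees, forces in N, time in s.
With the tool pointing down it reaches from about 225 to 875 mm from the base axis. Payload 3.4 kg.
Tool frame: the origin (TCP) lies at the very end of the fingers, on their centre line; the grasp point (between the pads) lies 19 mm behind it; z points along the fingers, y is the direction in which the jaws open and shut (so a half turn about z gives the same grasp; the last joint's range is limited). The gripper opens to 85 mm and grips with 20 to 120 N. Pads are 22 mm wide; open, the fingers measure 114 mm over their backs; the gripper's body (76 mm by 85 mm) begins 54 mm behind the grasp point. The pads swing forward as they close: fully open they stand 13 mm farther back than shut.
Start: joints at [69.729, 15.808, 86.224, -0, 77.962, -6.933], TCP at [132.669, 559.519, 231.328] pointing down, gripper open.
Joint ranges: [-165.64, 165.64], [-43.16, 119.46], [12.63, 154.43], [-67.54, 247.53], [6.08, 155.33], [-154.97, 154.97]. Speed limits (degrees/s): [147.25, 147.25, 180, 180, 180, 180].

## Interface

Orientations are given as a 3x3 rotation matrix whose columns are the frame's x, y, z axes.
In Python, from bench import robot gives the robot as it stands.
- The arm moves only by the tool servo_tool, never from a script. Its argument "series" is a list that holds one entry, the list of rows, each a list of 5 numbers: the finger opening in mm, from 0 to 85.4, then the shift along the tool's x, y, z in mm, then the turn about the tool's z in degrees. In form: [[[jaw, tx, ty, tz, spin], ...]]. A call has 1 to 20 rows; each row shifts and turns the commanded pose from where the row before left it, along the tool's axes as they then stand; what a row does not reach is not made up. A row lasts 1/8 s, in which the tool goes at most 62.5 mm and 10.7 degrees, less where a joint would pass 70% of its speed; a pose out of reach is approached as far as the arm can. A call is refused whole if a number of a shift passes 62.5 or a number of a turn 10.7, either way. A call with a gripper value outside its range is refused whole. The fingers move at their own pace and stop on an object; "newtons" is the grip in N (left out, the last holds). Time passes only in rows, so rows that do not move let the fingers close. It gives the time, the measured TCP pose, the force and the opening at its end, in the units of the state.
- robot.state(): the state, without advancing time (a new reading comes with each control period).
- robot.camera(name): name is "scene" or "top"; returns (picture, depth): 420x560x3 uint8, blue, green, red; 420x560 float32, mm along the optical axis (not along the pixel's ray), 0 where there is no reading.
- robot.camera_params(name): a dict with "camera_matrix" (3x3 intrinsics, pixels), "R" (3x3) and "t" (3): a world point X has camera coordinates R X + t. Camera axes: x right, y down, z forward; pixel columns grow to the right and rows downward; lengths in mm; the calibration is good to about 2 mm. A picture is of the moment at which its call begins. camera_params takes no time and is no camera call.
- robot.hand_in(): hands the job in, once; it reports no verdict.
The state is a dict: "time": time; "q": joint angles; "joint_velocities": joint speeds; "effort": joint torques, N m; "tcp_pos": TCP position; "tcp_rot": TCP orientation; "wrist_force": force on the tool from outside, world axes, zero at the start; "torque": the same for the moment, N m; "finger_gap": finger opening in mm.
Only numpy, scipy, OpenCV 4.12 (cv2) and the standard library are available. Lean on these libraries where they do the work, as an engineer would, in place of code of your own. Each camera call takes 0.05 s, during which the arm holds its last target.

## Task

The display shelf on the stall counter stands out of level because its feet rest on two mats of different thickness. Stand the spirit level on the middle of the shelf, lengthways between the two knobs, press it down to bed it, about as hard as a 1 kg weight would, let go, and turn the knob of whichever foot is at the low end until the bubble is centred between its lines; then press straight down on top of the level again as hard as before and finish while still pressing, with the bubble centred. Do not shove the stand along the counter or disturb the other things.

Things in the scene. Friction and masses are not known exactly. Their poses are not given: they have to be found in the camera images.
- level_mid (a point): pocket spirit level, a yellow bar 120 mm long, 20 mm wide, 40 mm tall, black end caps, 0.2 kg, starting upright on the bare counter to the left or right of the stand. This point is its centre, half-way up; its y axis runs along the bar, z up. Its top is solid from 24 to 60 mm either side of the middle; between these lies the vial
- vial_mid (a point): middle of the level's green vial, a tube 48 mm long lying along the bar in a notch of its top edge, seen from above, 35 mm above the level's underside; two black ring lines stand 6.5 mm either side of it. y axis along the bar, as the level's
- bubble_mid (a point): middle of the pale bubble, 9 mm long, that slides along the vial towards whichever end is higher, 0.5 mm for each 0.001 rad of tilt, and comes to rest in about 1.5 s; centred when within 2 mm of the vial's middle
- bubble (a joint): offset of the bubble from the vial's middle along the level's y axis, m, positive towards its +y end (limits +-0.013)
- shelf_top (a point): middle of the upper face of the display stand's plywood shelf: 380 mm long (its y axis), 160 wide (x), 20 thick, about 105 mm above the counter; a lip 10 mm high along the far edge. The loose stand (about 2.8 kg) rests on two screw feet, left (+y) and right (-y), 300 mm apart, each a rubber-shod bar on a mat. At the start it leans 0.013 to 0.024 rad, left or right end low
- knob_left_mid (a point): round black ribbed hand knob on top of the left (+y) foot's screw, 40 mm across, 30 mm tall; this point is its centre, on the screw axis, 150 mm from the shelf's middle along y. Turned clockwise seen from above it lifts that end of the shelf 8 mm a turn; the knob keeps its own height, so the gap between it and the shelf (17 to 18 mm at first, over a 5 mm high brass bush 34 mm across) shrinks
- knob_right_mid (a point): round black ribbed hand knob on top of the right (-y) foot's screw, 40 mm across, 30 mm tall; this point is its centre, on the screw axis, 150 mm from the shelf's middle along y. Turned clockwise seen from above it lifts that end of the shelf 8 mm a turn; the knob keeps its own height, so the gap between it and the shelf (17 to 18 mm at first, over a 5 mm high brass bush 34 mm across) shrinks
- knob_left (a joint): angle of the left knob, rad: 0 = screwed fully back, at its stop; grows clockwise seen from above, which raises that end by 1.27 mm a rad (0.0042 rad of shelf tilt); stop at 8.2. It starts between 0 and 0.8 and stays where it is left; it takes about 0.1 N m to turn
- knob_right (a joint): angle of the right knob, rad: 0 = screwed fully back, at its stop; grows clockwise seen from above, which raises that end by 1.27 mm a rad (0.0042 rad of shelf tilt); stop at 8.2. It starts between 0 and 0.8 and stays where it is left; it takes about 0.1 N m to turn
- mat_rubber: black ribbed rubber mat fixed to the counter, 310 mm (x) by 170 mm (y), its top 7 to 8 mm above the counter, under the left or the right foot; origin at the centre of its underside
- mat_cork: thin cork mat fixed to the counter, same outline, 2 mm thick, under the other foot; origin at the centre of its underside
- brush: wooden garment brush, 160 x 45 mm, 34 mm tall, bystander on the side of the stand where the level is not; origin at the centre of its underside, long along its y axis
- terminal: dark hand-held card terminal lying flat, 150 x 75 mm, 22 mm tall, bystander beyond the stand; origin at the centre of its underside
- hat_block: head-shaped wooden hat block, 156 mm across, 170 mm tall, bystander beyond the stand on the right; origin at the centre of its underside
- balm_tin: round brass tin, 72 mm across, 35 mm tall, bystander beyond the stand on the left; origin at the centre of its underside
Mind the look-alikes: they are no part of the job. Of the things like the part that bears level_mid, leave any that is red or turquoise; of the rest the larger one is meant.

How it is judged:
By the outcome, as a careful person would: the job done as asked, in the order asked, and still so for the second after the job is handed in, while the arm keeps its last pose, push and grip.
It also fails if it takes over 72 s, if anything falls off the work surface, if the arm or the gripper's body presses on something with over 40 N, if the wrist force passes 120 N, or if a joint passes its speed limit or range.

## Working session

There is one attempt and no reset: what is moved stays moved. The work goes in short steps, Python scripts to look and compute and a tool call to move; the robot and the scene stay as the last step left them, time stands still between calls to the robot, and variables do not carry over. Pictures are saved under pics/ and viewed, and the job is handed in when it is done.

Besides the shell and the picture viewer there is one more tool, called after ">>>" as name([rows], argument=value, ...), one row to a line, values as JSON. servo_tool: Moves the arm, as the interface text tells. Its arguments: {"type":"object","properties":{"series":{"type":"array"},"newtons":{"type":"number"}},"required":["series"]}

```bash
ls; mkdir -p pics; python3 - <<'E'
from bench import robot
import cv2,numpy as np,pickle
s=robot.state()
print({k:np.round(v,3).tolist() for k,v in s.items()})
for n in("scene","top"):
    im,d=robot.camera(n);cv2.imwrite(f"pics/{n}0.png",im);np.save(f"pics/{n}0.npy",d)
    p=robot.camera_params(n);print(n,{k:np.round(v,3).tolist() for k,v in p.items()})
E
```

```text
pics
{'time': 0.0, 'q': [69.729, 15.847, 86.295, -0.001, 77.963, -6.932], 'joint_velocities': [-0.057, -0.025, -0.057, 0.011, -0.043, -0.017], 'effort': [-0.001, -41.677, -24.58, -0.0, 0.011, 0.0], 'tcp_pos': [132.474, 558.985, 230.448], 'tcp_rot': [[-0.973, 0.231, -0.001], [0.231, 0.973, -0.002], [0.0, -0.002, -1.0]], 'wrist_force': [-0.297, -0.535, 0.001], 'torque': [-0.011, 0.052, -0.001], 'finger_gap': 85.272}
scene {'camera_matrix': [[438.414, 0.0, 279.136], [0.0, 438.414, 199.515], [0.0, 0.0, 1.0]], 'R': [[-0.842, 0.539, -0.007], [0.354, 0.543, -0.762], [-0.407, -0.644, -0.648]], 't': [462.441, -173.612, 1664.336]}
top {'camera_matrix': [[434.153, 0.0, 278.304], [0.0, 434.153, 210.343], [0.0, 0.0, 1.0]], 'R': [[0.012, -1.0, -0.0], [-0.985, -0.011, -0.173], [0.173, 0.003, -0.985]], 't': [53.039, 620.913, 1125.609]}
```

View pics/scene0.png

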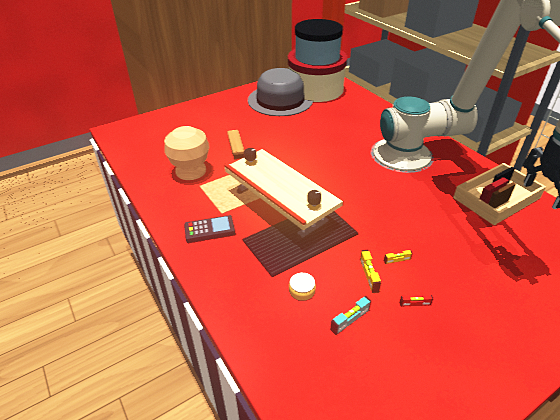

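View pics/top0.png

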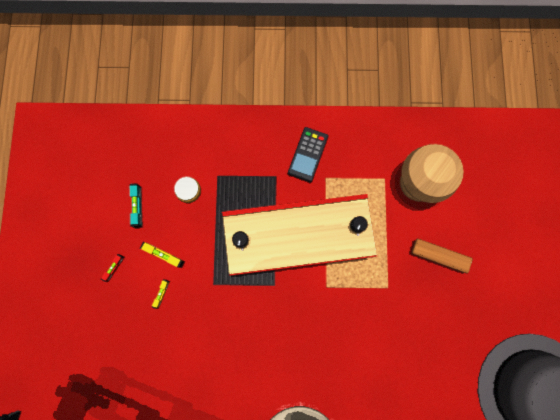

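Levels in the top view: yellow (162,254), yellow (160,293), turquoise (135,205) and red (113,267). Red and turquoise are excluded, so the larger yellow at (162,254) should be the one. The rubber mat is on the left, so the right end is probably low. I'll confirm the level in a crop and measure.

```bash
cat > h.py <<'E'
import cv2,numpy as np
from bench import robot
P={n:{k:np.array(v,float) for k,v in robot.camera_params(n).items()} for n in("scene","top")}
def ray(n,u,v,z):
    p=P[n];d=p["R"].T@np.linalg.solve(p["camera_matrix"],[u,v,1.]);c=-p["R"].T@p["t"]
    return c+d*(z-c[2])/d[2]
def pix(n,X):
    p=P[n];c=p["R"]@np.array(X,float)+p["t"];q=p["camera_matrix"]@c;return q[:2]/q[2]
def pt(n,d,u,v):
    p=P[n];z=d[int(round(v)),int(round(u))]
    return p["R"].T@(np.linalg.solve(p["camera_matrix"],[u,v,1.])*z-p["t"])
def cloud(n,d):
    p=P[n];v,u=np.mgrid[0:420,0:560];q=np.stack([u,v,np.ones_like(u)],-1)@np.linalg.inv(p["camera_matrix"]).T*d[...,None]
    return (q-p["t"])@p["R"]
E
python3 - <<'E'
from h import *
im=cv2.imread("pics/top0.png");d=np.load("pics/top0.npy");s=cv2.imread("pics/scene0.png")
cv2.imwrite("pics/c1.png",np.hstack([cv2.resize(im[230:315,95:195],(400,340),interpolation=2),cv2.resize(s[235:320,340:440],(400,340),interpolation=2)]))
hsv=cv2.cvtColor(im,cv2.COLOR_BGR2HSV)
C=cloud("top",d)
# yellow blobs
m=cv2.inRange(hsv,(22,120,120),(70,255,255));m[:,:100]=0;m[:,200:]=0
m=cv2.morphologyEx(m,cv2.MORPH_CLOSE,np.ones((3,3)))
for c in cv2.findContours(m,0,1)[0]:
    if cv2.contourArea(c)>30:
        print("Y",cv2.minAreaRect(c))
# by height
z=C[...,2]
m=((z>20)&(z<70)).astype(np.uint8);
for c in cv2.findContours(m,0,1)[0]:
    if cv2.contourArea(c)>60:
        r=cv2.minAreaRect(c);k=np.zeros_like(m);cv2.drawContours(k,[c],-1,1,-1);k=(k>0)&(m>0)
        zt=np.percentile(z[k],80);b=np.array([ray("top",*q,zt)[:2] for q in cv2.boxPoints(r)])
        print("H",np.round(r[0]),"zt",zt.round(1),np.round(b.mean(0),1),np.round(b,0).tolist())
# shelf
m=((z>85)&(z<125));
k=m.copy();k[:180]=0;k[290:]=0;k[:,:215]=0;k[:,385:]=0
Q=C[k];A=np.c_[Q[:,:2],np.ones(len(Q))]
w=np.ones(len(Q),bool)
for _ in range(6):
    a=np.linalg.lstsq(A[w],Q[w,2],rcond=None)[0];w=abs(Q[:,2]-A@a)<3
print("plane",a,w.sum())
km=(k.astype(np.uint8));km[k]=w
c=max(cv2.findContours(km,0,1)[0],key=cv2.contourArea);r=cv2.minAreaRect(c)
b=np.array([ray("top",*q,105)[:2] for q in cv2.boxPoints(r)]);print("shelf",b.mean(0),b.round(0).tolist())
# knobs
m=((z>125)&(z<170)).astype(np.uint8);m[:180]=0;m[290:]=0;m[:,:215]=0;m[:,385:]=0
for c in cv2.findContours(m,0,1)[0]:
    if cv2.contourArea(c)>30:
        (u,v),rad=cv2.minEnclosingCircle(c);kk=np.zeros_like(m);cv2.drawContours(kk,[c],-1,1,-1);zt=np.median(z[kk>0]);print("knob",u,v,rad,zt,ray("top",u,v,zt))
E
```

```text
Y ((159.91714477539062, 293.7987976074219), (6.0, 27.84615707397461), 22.61986541748047)
Y ((160.10000610351562, 253.80001831054688), (40.24921798706055, 7.602630138397217), 26.56505012512207)
Y ((134.0, 204.0), (16.0, 4.0), 90.0)
H [517. 379.] zt 58.7 [ 194.8 -550.9] [[136.0, -453.0], [300.0, -574.0], [252.0, -649.0], [91.0, -527.0]]
H [159. 294.] zt 25.9 [393.6 377.8] [[359.0, 398.0], [434.0, 372.0], [429.0, 358.0], [354.0, 384.0]]
H [111. 268.] zt 27.0 [461.6 513.1] [[431.0, 540.0], [500.0, 499.0], [492.0, 486.0], [423.0, 527.0]]
H [161. 254.] zt 39.4 [498.3 375.5] [[515.0, 435.0], [534.0, 427.0], [481.0, 316.0], [463.0, 324.0]]
H [442. 256.] zt 34.6 [ 504.3 -384.8] [[510.0, -300.0], [553.0, -318.0], [498.0, -470.0], [456.0, -452.0]]
H [135. 205.] zt 39.3 [633.7 457.1] [[695.0, 477.0], [696.0, 449.0], [573.0, 438.0], [572.0, 465.0]]
H [187. 189.] zt 35.4 [681.1 315.4] [[715.0, 351.0], [716.0, 283.0], [647.0, 280.0], [646.0, 347.0]]
H [308. 154.] zt 23.8 [791.6 -22. ] [[734.0, 36.0], [874.0, -11.0], [849.0, -81.0], [710.0, -32.0]]
plane [-1.19015869e-03  1.55773249e-02  1.04404744e+02] 6928
shelf [544.86904703   5.28386751] [[593.0, 206.0], [647.0, -176.0], [495.0, -191.0], [444.0, 182.0]]
knob 239.84848022460938 239.39393615722656 8.665387153625488 152.98821361331755 [529.31023958 153.68872724 152.98821361]
knob 358.8793029785156 224.3275909423828 8.893216133117676 148.0479740670481 [ 570.8289988  -140.44157259  148.04797407]
```

View pics/c1.png

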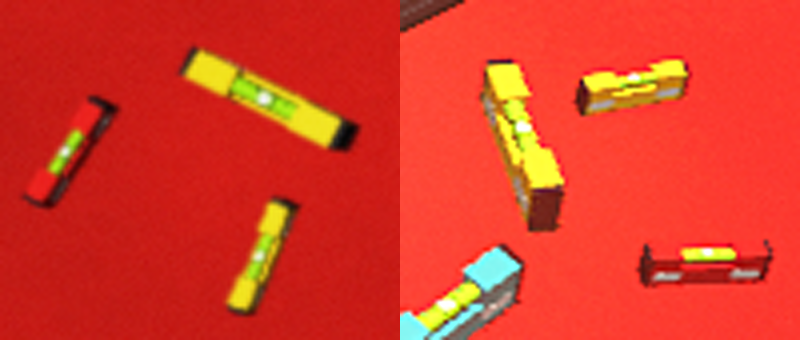

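The crop confirms it: the meant level is the long yellow bar at top (162,254). The other yellow one is about 2/3 its size. From the measurements:

| Item | Value |
|---|---|
| Level centre | about (498,375) |
| Level long axis | 64.5° |
| Shelf axis | 98° |
| Low end | right, by about 0.0156 rad |

Next I'll move above the level and turn to match it.

>>> servo_tool([
  [[60,-40,-9.4,0,0],[60,-40,-9.4,0,0],[60,-40,-9.4,0,0],[60,-40,-9.4,0,0],[60,-40,-9.4,0,0],[60,-40,-9.4,0,0],[60,-40,-9.4,0,0],[60,-40,-9.4,0,0],[60,-40,-9.4,0,0],[60,-38,-9.4,0,0],[60,0,0,5,10.2],[60,0,0,5,10.2],[60,0,0,5,10.2],[60,0,0,5,10.2],[60,0,0,5,10.2],[60,0,0,5,10.2],[60,0,0,5,10.2],[60,0,0,5,10.2],[60,0,0,5,10.2],[60,0,0,5,10.2]],
], newtons=25)

```text
time: 2.6
tcp_pos: [497.9, 376.1, 180.6]
tcp_rot: [[0.433, 0.901, -0.001], [0.901, -0.433, -0.001], [-0.001, -0.001, -1.0]]
wrist_force: [-0.4, -0.0, -0.1]
finger_gap: 60.2
```

```bash
python3 - <<'E'
from h import *
im,d=robot.camera("scene");cv2.imwrite("pics/s1.png",cv2.resize(im[180:340,280:500],(770,560),interpolation=2))
s=cv2.imread("pics/scene0.png")
# cross-check level: project top-face corners from top estimate into both initial views
t=cv2.imread("pics/top0.png")
yd=np.array([.431,.902]);xd=np.array([.902,-.431]);c=np.array([498.3,375.5])
outs=[]
for n,I,b in(("scene",s,(240,340)),("top",t,(230,120))):
    I=cv2.resize(I[b[0]:b[0]+60,b[1]:b[1]+80],None,fx=5,fy=5,interpolation=2)
    for a,e in((60,10),(60,-10),(-60,-10),(-60,10),(0,0)):
        q=c+a*yd+e*xd;p=(pix(n,[*q,40])-[b[1],b[0]])*5
        cv2.circle(I,tuple(int(x) for x in p),3,(255,0,0),-1)
    outs.append(I)
cv2.imwrite("pics/s2.png",np.hstack(outs))
E
```

```text
(no output)
```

View pics/s2.png

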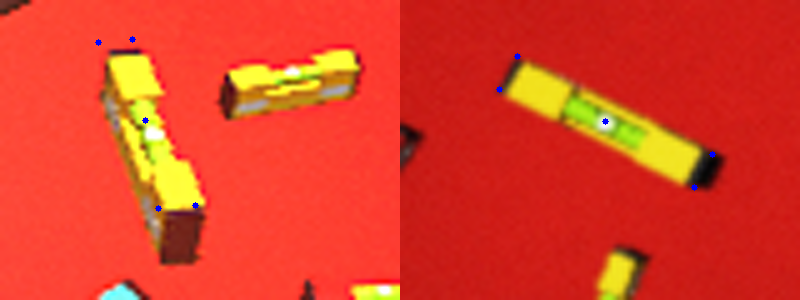

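View pics/s1.png

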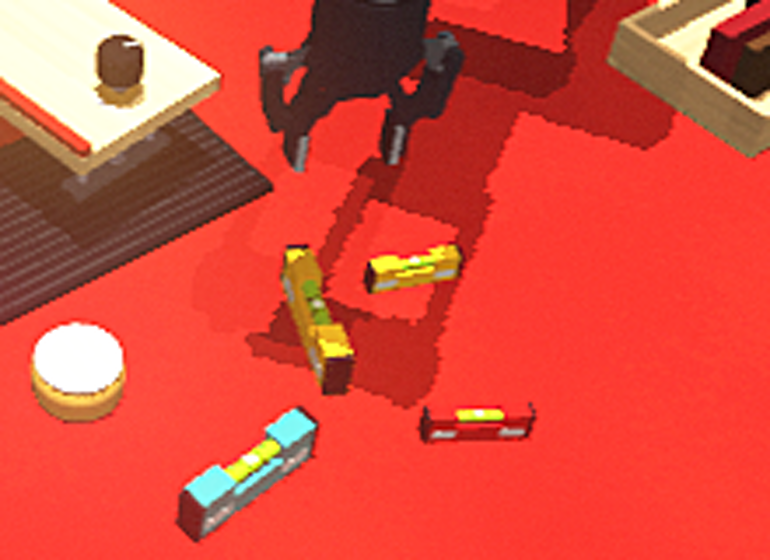

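The picture shows the gripper above the level and the small yellow one clear of the fingers. The overlays suggest the true centre is about 3 mm towards the −y end. I'll descend with that correction.

>>> servo_tool([
  [[60,-3,0,20,0],[60,0,0,30,0],[60,0,0,30,0],[60,0,0,30,0],[60,0,0,30,0],[60,0,0,20,0],[60,0,0,10,0],[60,0,0,0,0]],
])

```text
time: 3.65
tcp_pos: [496.7, 373.4, 10.8]
tcp_rot: [[0.427, 0.904, -0.001], [0.904, -0.427, -0.001], [-0.001, -0.001, -1.0]]
wrist_force: [0.2, 0.2, 0.7]
finger_gap: 60.1
```

>>> servo_tool([
  [[40,0,0,0,0],[30,0,0,0,0],[24,0,0,0,0],[15,0,0,0,0],[15,0,0,0,0],[15,0,0,0,0]],
])

```text
time: 4.4
tcp_pos: [497.1, 373.8, 12.0]
tcp_rot: [[0.428, 0.904, 0.001], [0.904, -0.428, 0.001], [0.001, 0.0, -1.0]]
wrist_force: [-1.4, 0.2, 5.4]
finger_gap: 19.3
```

>>> servo_tool([
  [[15,0,0,-10,0],[15,0,0,-30,0],[15,0,0,-40,0],[15,0,0,-40,0],[15,0,0,-40,0],[15,0,0,-30,0],[15,0,0,0,0]],
], newtons=40)

```text
time: 5.28
tcp_pos: [498.2, 374.1, 203.7]
tcp_rot: [[0.428, 0.904, 0.005], [0.904, -0.428, 0.003], [0.004, 0.003, -1.0]]
wrist_force: [-0.4, -0.4, -2.9]
finger_gap: 18.5
```

```bash
python3 - <<'E'
from h import *
s=cv2.imread("pics/scene0.png");t=cv2.imread("pics/top0.png")
# knob blobs dark
for n,I,W in(("top",t,[(225,225,255,255),(343,210,375,240)]),("scene",s,[(240,145,262,165),(303,186,325,210)])):
    g=cv2.cvtColor(I,cv2.COLOR_BGR2HSV)[...,2]
    for (a,b,c,d) in W:
        m=np.zeros_like(g);m[b:d,a:c]=(g[b:d,a:c]<110)
        k=max(cv2.findContours(m,0,1)[0],key=cv2.contourArea)
        print(n,cv2.boundingRect(k),cv2.minEnclosingCircle(k),"M",[round(cv2.moments(k)[q]/cv2.moments(k)["m00"],1) for q in("m10","m01")])
for k in([529.3,153.7,138],[570.8,-140.4,133]):print(pix("top",k),pix("scene",k))
cv2.imwrite("pics/k.png",np.hstack([cv2.resize(I,(200,200),interpolation=0) for I in(s[140:170,236:266],s[183:213,299:329],t[225:255,225:255],t[210:240,344:374])]))
im,d=robot.camera("scene");cv2.imwrite("pics/s3.png",cv2.resize(im[80:300,280:560],(763,600),interpolation=2))
E
```

```text
top (232, 231, 17, 18) ((240.0, 239.5), 8.558721542358398) M [239.9, 239.4]
top (350, 216, 18, 18) ((357.9244689941406, 224.5431671142578), 9.091876029968262) M [358.0, 224.5]
scene (254, 150, 2, 9) ((254.0, 154.0), 4.000100135803223) M [254.5, 151.0]
scene (316, 193, 5, 12) ((317.5, 198.5), 5.700977325439453) M [318.6, 198.8]
[240.37159353 240.04219931] [313.38578618 196.72727071]
[357.77328968 225.18317285] [250.15281721 154.00911175]
```

View pics/k.png

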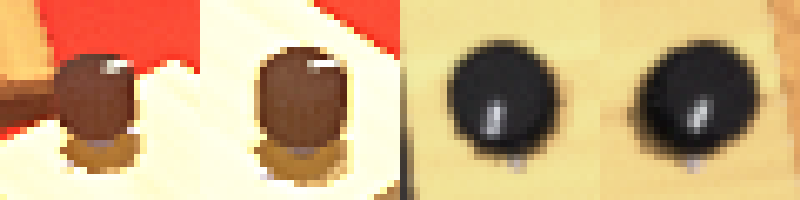

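View pics/s3.png

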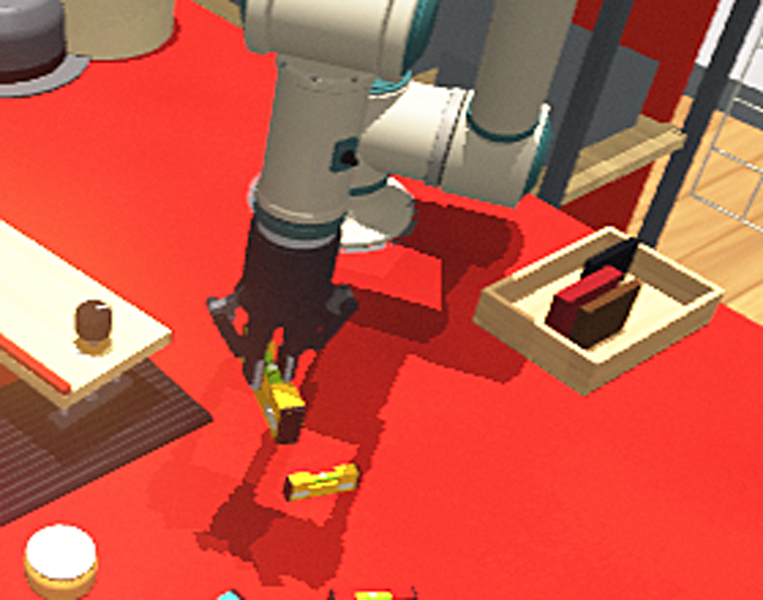

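The picture shows the level held firmly in the jaws. Refined knob centres are left (531,155) and right (572,-141.5), so the shelf middle is about (551.5,6.5). Carrying the level there at height.

>>> servo_tool([
  [[15,-31,20.5,0,0],[15,-31,20.5,0,0],[15,-31,20.5,0,0],[15,-31,20.5,0,0],[15,-31,20.5,0,0],[15,-31,20.5,0,0],[15,-31,20.5,0,0],[15,-31,20.5,0,0],[15,-31,20.5,0,0],[15,-31,20.5,0,0],[15,0,0,0,-6.7],[15,0,0,0,-6.7],[15,0,0,0,-6.7],[15,0,0,0,-6.6],[15,0,0,0,-6.6],[15,0,0,0,0],[15,0,0,0,0],[15,0,0,0,0]],
])

```text
time: 7.58
tcp_pos: [549.3, 5.6, 200.8]
tcp_rot: [[-0.138, 0.99, -0.001], [0.99, 0.138, 0.0], [0.0, -0.001, -1.0]]
wrist_force: [-0.2, -0.3, -1.8]
finger_gap: 18.6
```

```bash
python3 - <<'E'
from h import *
print(robot.state()["tcp_pos"])
for n in("scene","top"):
    im,d=robot.camera(n);cv2.imwrite(f"pics/{n}4.png",im)
a=cv2.imread("pics/scene4.png");b=cv2.imread("pics/top4.png")
cv2.imwrite("pics/c4.png",np.hstack([cv2.resize(a[100:220,210:350],(400,343),interpolation=2),cv2.resize(b[170:290,230:370],(400,343),interpolation=2)]))
E
```

```text
[549.29454006   5.63755201 200.76287922]
```

View pics/c4.png

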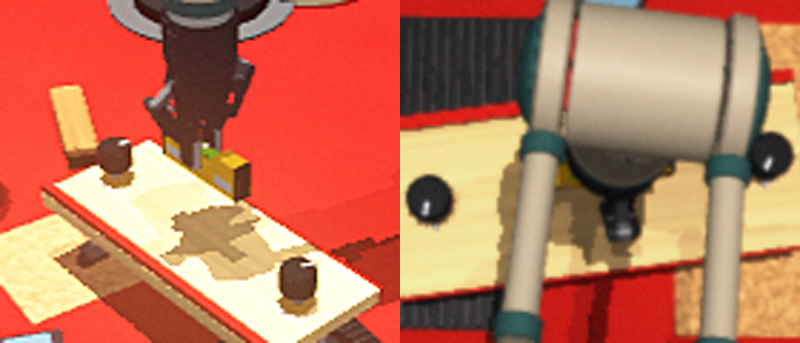

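```bash
python3 - <<'E'
from h import *
s=cv2.imread("pics/scene4.png")
I=cv2.resize(s[120:200,240:320],(560,560),interpolation=2)
c=np.array([549.3,5.6]);y=np.array([-.138,.99]);x=np.array([.99,.138])
for z in(189,229):
  for e in(-10,10):
    q=c+60*y+e*x;p=(pix("scene",[*q,z])-[240,120])*7;cv2.circle(I,tuple(int(v) for v in p),3,(255,0,0),-1)
print(pix("scene",[*(c+60*y),210])-pix("scene",[*(c+50*y),210]))
cv2.imwrite("pics/c5.png",I)
E
```

```text
[2.30329704 1.51376932]
```

View pics/c5.png

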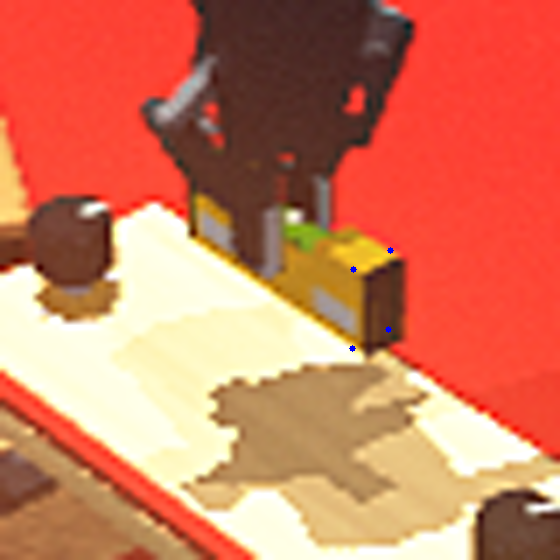

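The crop shows the level sitting about 5–7 mm towards +y in the jaws, so I'll compensate for that as I descend.

>>> servo_tool([
  [[15,-4.5,2.3,0,0],[15,0,0,15,0],[15,0,0,20,0],[15,0,0,20,0],[15,0,0,15,0],[15,0,0,8,0],[15,0,0,2,0],[15,0,0,0,0],[15,0,0,0,0]],
])

```text
time: 8.8
tcp_pos: [553.0, 1.4, 122.0]
tcp_rot: [[-0.139, 0.99, 0.002], [0.99, 0.139, -0.0], [-0.0, 0.001, -1.0]]
wrist_force: [0.2, -0.4, -1.8]
finger_gap: 18.7
```

>>> servo_tool([
  [[15,0,0,1,0],[15,0,0,1,0],[15,0,0,0,0]],
])

```text
time: 9.18
tcp_pos: [552.4, 1.5, 119.3]
tcp_rot: [[-0.139, 0.99, -0.0], [0.99, 0.139, 0.0], [0.0, -0.0, -1.0]]
wrist_force: [-0.2, 0.0, -2.4]
finger_gap: 19.1
```

>>> servo_tool([
  [[15,0,0,1,0],[15,0,0,1,0],[15,0,0,0,0]],
])

```text
time: 9.55
tcp_pos: [552.6, 1.4, 117.6]
tcp_rot: [[-0.139, 0.99, 0.0], [0.99, 0.139, -0.0], [-0.0, 0.0, -1.0]]
wrist_force: [-0.5, -0.4, 0.2]
finger_gap: 18.6
```

>>> servo_tool([
  [[15,0,0,1,0],[15,0,0,0,0]],
])

```text
time: 9.8
tcp_pos: [552.7, 1.2, 116.9]
tcp_rot: [[-0.139, 0.99, 0.001], [0.99, 0.139, -0.0], [-0.0, 0.001, -1.0]]
wrist_force: [-0.5, -1.5, 4.5]
finger_gap: 19.1
```

The level is touching the shelf. Releasing it and lifting away.

>>> servo_tool([
  [[22,0,0,0,0],[26,0,0,0,0],[35,0,0,0,0],[50,0,0,0,0],[50,0,0,0,0],[50,0,0,-30,0],[50,0,0,-40,0],[50,0,0,-20,0],[50,0,0,0,0]],
])

```text
time: 10.92
tcp_pos: [553.6, 1.4, 207.9]
tcp_rot: [[-0.139, 0.99, 0.004], [0.99, 0.139, -0.0], [-0.001, 0.004, -1.0]]
wrist_force: [0.6, -0.1, 0.1]
finger_gap: 50.2
```

```bash
python3 - <<'E'
from h import *
print(robot.state()["tcp_pos"],robot.state()["q"])
s,d=robot.camera("scene");cv2.imwrite("pics/scene6.png",s)
b=(120,230)
I=cv2.resize(s[120:220,230:340],(770,700)[:2],interpolation=2)[:600]
c=np.array([551.5,6.5]);y=np.array([-.139,.99]);x=np.array([.99,.139])
for a in(-60,0,60):
  for e in(-10,10):
    q=c+a*y+e*x;p=(pix("scene",[*q,144+a*.0156])-[230,120])*7;cv2.circle(I,tuple(int(v) for v in p),2,(255,0,0),-1)
cv2.imwrite("pics/c6.png",I)
E
```

```text
[553.58677479   1.35398886 207.93892263] [-7.06480997e+00  1.46584311e+01  9.12585243e+01  4.98194125e-03
  7.38508722e+01 -1.50289281e+01]
```

View pics/c6.png

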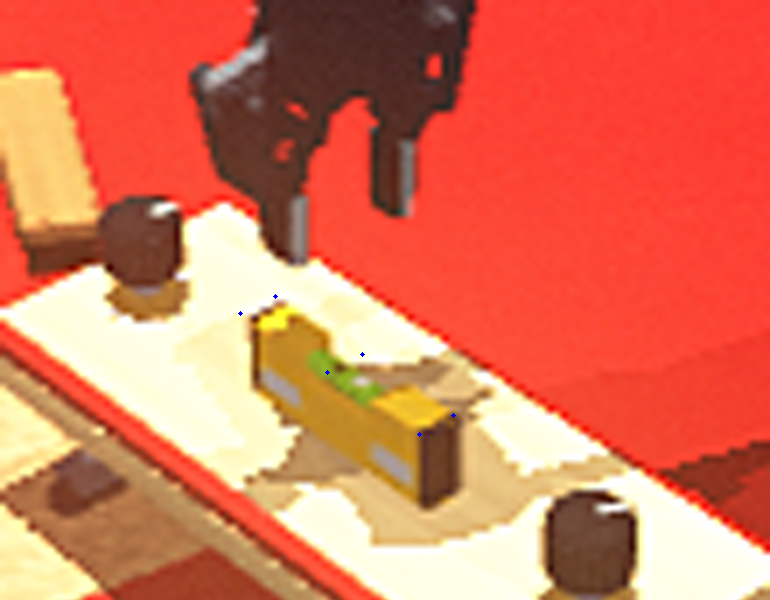

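The crop shows the level standing on the shelf between the knobs, in line with the axis and within about 3 mm of the middle. The bubble is towards the left, high end. Next I'll turn the jaws to lie along the bar at 75 mm opening, so both tips land on the solid top either side of the vial.

>>> servo_tool([
  [[75,6.8,-1,0,0],[75,0,0,0,-10],[75,0,0,0,-10],[75,0,0,0,-10],[75,0,0,0,-10],[75,0,0,0,-10],[75,0,0,0,-10],[75,0,0,0,-10],[75,0,0,0,-10],[75,0,0,0,-10],[75,0,0,20,0],[75,0,0,20,0],[75,0,0,10,0],[75,0,0,5,0],[75,0,0,0,0],[75,0,0,0,0]],
])

```text
time: 12.98
tcp_pos: [551.0, 8.1, 151.9]
tcp_rot: [[-0.99, -0.139, 0.001], [-0.139, 0.99, 0.0], [-0.001, -0.0, -1.0]]
wrist_force: [-0.6, -0.1, 0.1]
finger_gap: 74.9
```

```bash
python3 - <<'E'
from h import *
print(robot.state()["q"])
o=[]
for n,w in(("scene",(120,230)),("top",(180,240))):
    s,d=robot.camera(n);cv2.imwrite(f"pics/{n}7.png",s);o.append(cv2.resize(s[w[0]:w[0]+100,w[1]:w[1]+110],(396,360),interpolation=2))
cv2.imwrite("pics/c7.png",np.hstack(o))
E
```

```text
[-6.40086657e+00  1.69687598e+01  9.64375660e+01  9.07358709e-03
  6.65220073e+01 -1.04366596e+02]
```

View pics/c7.png

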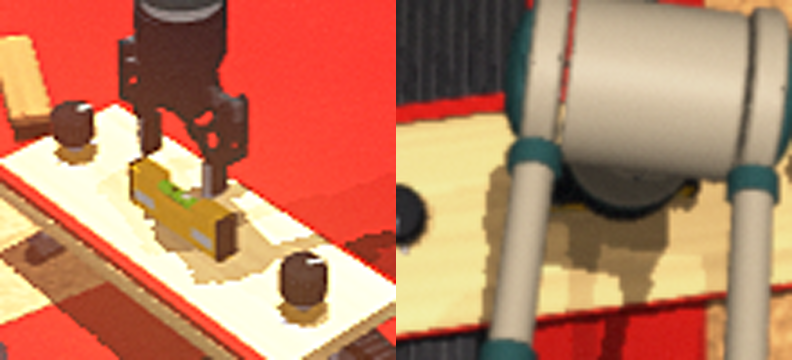

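>>> servo_tool([
  [[75,0.5,0,5,0],[75,0,0,2,0],[75,0,0,1,0],[75,0,0,0,0]],
])

```text
time: 13.58
tcp_pos: [550.0, 8.0, 143.2]
tcp_rot: [[-0.99, -0.139, -0.0], [-0.139, 0.99, 0.0], [0.0, 0.0, -1.0]]
wrist_force: [0.6, -0.1, -0.3]
finger_gap: 75.1
```

>>> servo_tool([
  [[75,0,0,1,0],[75,0,0,1,0],[75,0,0,0,0]],
])

```text
time: 13.95
tcp_pos: [550.0, 8.0, 141.2]
tcp_rot: [[-0.99, -0.138, -0.0], [-0.138, 0.99, 0.0], [0.0, 0.0, -1.0]]
wrist_force: [-0.1, 0.8, 0.5]
finger_gap: 74.9
```

>>> servo_tool([
  [[75,0,0,1,0],[75,0,0,1,0],[75,0,0,0,0]],
])

```text
time: 14.32
tcp_pos: [550.0, 8.0, 139.2]
tcp_rot: [[-0.99, -0.139, -0.0], [-0.139, 0.99, 0.0], [0.0, 0.0, -1.0]]
wrist_force: [-0.4, -0.2, 0.8]
finger_gap: 75.2
```

>>> servo_tool([
  [[75,-1.5,0,0.5,0],[75,0,0,0.5,0],[75,0,0,0,0]],
])

```text
time: 14.7
tcp_pos: [551.5, 8.2, 138.2]
tcp_rot: [[-0.99, -0.139, -0.0], [-0.139, 0.99, 0.0], [0.0, 0.0, -1.0]]
wrist_force: [-0.1, 0.2, 0.1]
finger_gap: 75.3
```

>>> servo_tool([
  [[75,0,0,0.5,0],[75,0,0,0.5,0],[75,0,0,0,0]],
])

```text
time: 15.08
tcp_pos: [551.5, 8.2, 137.3]
tcp_rot: [[-0.99, -0.139, -0.0], [-0.139, 0.99, 0.0], [0.0, 0.0, -1.0]]
wrist_force: [-0.3, 0.5, -0.3]
finger_gap: 74.7
```

>>> servo_tool([
  [[75,0,0,0.5,0],[75,0,0,0.5,0],[75,0,0,0,0]],
])

```text
time: 15.45
tcp_pos: [551.6, 8.2, 136.4]
tcp_rot: [[-0.99, -0.139, 0.0], [-0.139, 0.99, 0.0], [-0.0, 0.0, -1.0]]
wrist_force: [-0.2, -0.2, 0.9]
finger_gap: 74.8
```

>>> servo_tool([
  [[75,0,0,0.5,0],[75,0,0,0.5,0],[75,0,0,0,0]],
])

```text
time: 15.82
tcp_pos: [551.7, 8.3, 136.3]
tcp_rot: [[-0.99, -0.139, 0.001], [-0.139, 0.99, 0.0], [-0.001, 0.0, -1.0]]
wrist_force: [-2.0, -0.5, 5.8]
finger_gap: 75.1
```

>>> servo_tool([
  [[75,0,0,0.5,0],[75,0,0,0,0]],
])

```text
time: 16.08
tcp_pos: [551.8, 8.3, 136.2]
tcp_rot: [[-0.99, -0.139, 0.001], [-0.139, 0.99, 0.0], [-0.001, 0.0, -1.0]]
wrist_force: [-2.0, -0.6, 9.2]
finger_gap: 74.9
```

>>> servo_tool([
  [[75,0,0,0.3,0],[75,0,0,0,0]],
])

```text
time: 16.32
tcp_pos: [551.8, 8.3, 136.2]
tcp_rot: [[-0.99, -0.139, 0.002], [-0.139, 0.99, 0.0], [-0.002, 0.0, -1.0]]
wrist_force: [-3.1, -0.6, 10.7]
finger_gap: 74.8
```

The bar is pressed at 10.7 N. I'll hold briefly, release, lift, and move above the right knob.

>>> servo_tool([
  [[75,0,0,0,0],[75,0,0,0,0],[75,0,0,0,0],[75,0,0,0,0],[75,0,0,-2,0],[75,0,0,-8,0],[75,0,0,-25,0],[75,0,0,-30,0],[75,0,-30,0,0],[75,0,-30,0,0],[75,0,-31,0,0],[75,0.5,-30,0,0],[75,0,-30,0,0],[75,0,0,0,0],[75,0,0,0,0],[75,0,0,0,0]],
])

```text
time: 18.32
tcp_pos: [571.7, -140.4, 199.5]
tcp_rot: [[-0.99, -0.139, -0.0], [-0.139, 0.99, 0.001], [0.0, 0.001, -1.0]]
wrist_force: [-0.7, 0.6, -0.1]
finger_gap: 74.8
```

```bash
python3 - <<'E'
from h import *
s=robot.state();print(s["q"],s["tcp_pos"])
o=[]
for n,w in(("scene",(120,230)),("top",(180,240))):
    s,d=robot.camera(n);cv2.imwrite(f"pics/{n}8.png",s);o.append(cv2.resize(s[w[0]:w[0]+100,w[1]:w[1]+110],(396,360),interpolation=2))
cv2.imwrite("pics/c8.png",np.hstack(o))
E
```

```text
[-2.05813527e+01  1.80802775e+01  8.75182883e+01  2.85202358e-02
  7.44289376e+01 -1.18606151e+02] [ 571.74658455 -140.37485684  199.49973601]
```

View pics/c8.png

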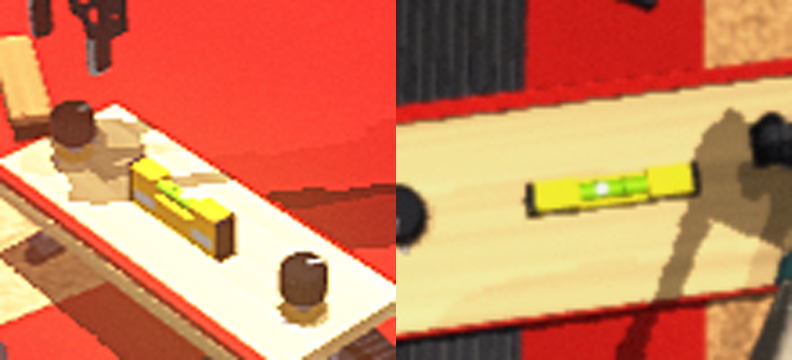

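The top view is clear. The level stands between the knobs, within about 2 mm of the middle, and the bubble at crop (603,188) is about 8 mm towards +y (left high). That means about 3.7 rad (213°) clockwise on the right knob. Descending over it.

>>> servo_tool([
  [[75,-0.4,-1.1,20,0],[75,0,0,25,0],[75,0,0,20,0],[75,0,0,13,0],[75,0,0,5,0],[55,0,0,0,0],[55,0,0,0,0],[48,0,0,0,0],[48,0,0,0,0]],
], newtons=20)

```text
time: 19.55
tcp_pos: [572.7, -142.5, 116.9]
tcp_rot: [[-0.99, -0.138, 0.001], [-0.138, 0.99, -0.0], [-0.001, -0.0, -1.0]]
wrist_force: [0.2, 0.3, 0.1]
finger_gap: 48.1
```

>>> servo_tool([
  [[44,0,0,0,0],[44,0,0,0,0],[42,0,0,0,0],[42,0,0,0,0]],
])

```text
time: 20.05
tcp_pos: [572.4, -141.7, 116.6]
tcp_rot: [[-0.99, -0.138, -0.0], [-0.138, 0.99, 0.001], [-0.0, 0.001, -1.0]]
wrist_force: [0.2, 3.7, 2.1]
finger_gap: 42.0
```

>>> servo_tool([
  [[40.5,0,0,0,0],[40.5,0,0,0,0]],
])

```text
time: 20.3
tcp_pos: [572.3, -141.0, 116.7]
tcp_rot: [[-0.99, -0.138, -0.0], [-0.138, 0.99, 0.003], [-0.0, 0.003, -1.0]]
wrist_force: [-0.6, 4.9, 4.0]
finger_gap: 40.5
```

>>> servo_tool([
  [[41,0,0.7,0,0],[41,0,0,0,0]],
])

```text
time: 20.55
tcp_pos: [572.3, -141.2, 116.6]
tcp_rot: [[-0.99, -0.139, -0.0], [-0.139, 0.99, 0.001], [-0.0, 0.001, -1.0]]
wrist_force: [-0.8, 4.2, 2.5]
finger_gap: 40.8
```

>>> servo_tool([
  [[38,0,0,0,0],[38,0,0,0,0]],
])

```text
time: 20.8
tcp_pos: [572.3, -140.6, 116.8]
tcp_rot: [[-0.99, -0.138, -0.0], [-0.138, 0.99, 0.002], [-0.0, 0.002, -1.0]]
wrist_force: [-0.9, 6.0, 4.9]
finger_gap: 39.2
```

>>> servo_tool([
  [[36,0,0.8,0,0],[36,0,0,0,0]],
])

```text
time: 21.05
tcp_pos: [572.3, -140.6, 116.8]
tcp_rot: [[-0.99, -0.138, 0.0], [-0.138, 0.99, 0.001], [-0.0, 0.001, -1.0]]
wrist_force: [-1.6, 4.8, 5.9]
finger_gap: 39.6
```

>>> servo_tool([
  [[36,0,0,0,5],[36,0,0,0,10],[36,0,0,0,10],[36,0,0,0,0]],
])

```text
time: 21.55
tcp_pos: [572.3, -140.0, 116.8]
tcp_rot: [[-0.956, 0.294, 0.0], [0.294, 0.956, 0.002], [0.0, 0.002, -1.0]]
wrist_force: [-1.2, 5.5, 6.0]
finger_gap: 39.2
```

>>> servo_tool([
  [[36,0.3,0.9,-0.6,0],[36,0,0,0,10],[36,0,0,0,10],[36,0,0,0,0]],
])

```text
time: 22.05
tcp_pos: [572.3, -139.5, 116.9]
tcp_rot: [[-0.798, 0.603, -0.0], [0.603, 0.798, 0.001], [0.001, 0.001, -1.0]]
wrist_force: [0.2, 6.1, 3.8]
finger_gap: 39.1
```

```bash
python3 - <<'E'
from h import *
s=robot.state();print(s["q"],s["tcp_pos"],s["torque"])
s,d=robot.camera("top");cv2.imwrite("pics/top9.png",s)
cv2.imwrite("pics/c9.png",cv2.resize(s[170:290,215:395],(780,520),interpolation=2))
E
```

```text
[-2.04978818e+01  2.18046005e+01  9.43907012e+01  6.09404595e-02
  6.38254160e+01 -7.34175829e+01] [ 572.34134101 -139.50302747  116.86521258] [ 0.90834138  0.07305466 -0.05161827]
```

View pics/c9.png

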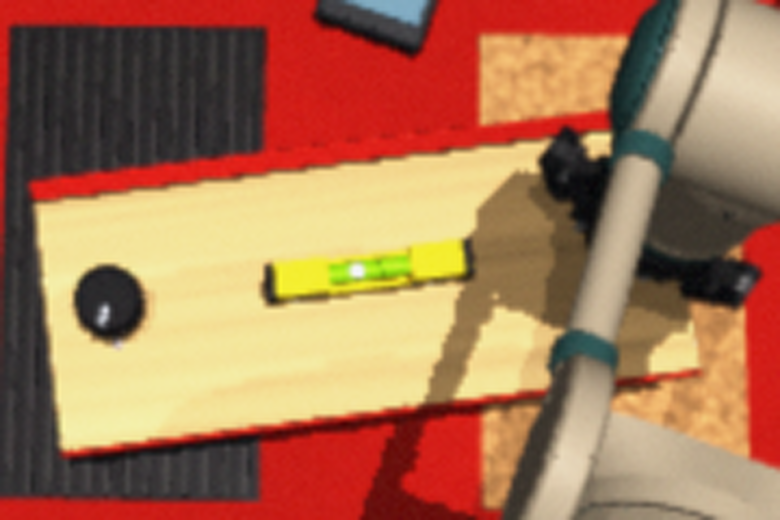

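```bash
python3 - <<'E'
from h import *
p=None
for f in("top0","top8","top9"):
    I=cv2.imread(f"pics/{f}.png");g=I.max(2)
    m=np.zeros_like(g);m[228:252,228:255]=(g[228:252,228:255]<110)
    M=cv2.moments(m*1);print(f,"knobL",M["m10"]/M["m00"],M["m01"]/M["m00"])
a=cv2.cvtColor(cv2.imread("pics/top8.png"),6).astype(np.float32);b=cv2.cvtColor(cv2.imread("pics/top9.png"),6).astype(np.float32)
for nm,(u0,v0,u1,v1) in {"shelfL":(222,200,300,280),"mat":(205,170,224,200),"level":(275,225,325,245)}.items():
    print(nm,cv2.phaseCorrelate(a[v0:v1,u0:u1],b[v0:v1,u0:u1],cv2.createHanningWindow((u1-u0,v1-v0),5)))
for f in("top8","top9"):
    I=cv2.imread(f"pics/{f}.png")[222:250,270:330];h=cv2.cvtColor(I,40)
    gm=cv2.inRange(h,(33,80,80),(75,255,255));bm=cv2.inRange(h,(0,0,200),(180,110,255))
    print(f,[ (lambda P:(P[:,1].min(),P[:,1].max(),P[:,1].mean().round(2),P[:,0].mean().round(2),len(P)))(np.argwhere(m)) for m in(gm,bm) if m.any()])
E
```

```text
top0 knobL 239.97087378640776 239.3106796116505
top8 knobL 240.0097087378641 239.33009708737865
top9 knobL 239.81642512077295 239.42995169082127
shelfL ((-0.20975690565730076, 0.07936084892613593), 0.9530551172047853)
mat ((0.05661772215488803, -0.03525670350657073), 1.0860781065622966)
level ((-0.02721469389439335, 0.06156973057450621), 1.051259927511215)
top8 [(np.int64(21), np.int64(39), np.float64(30.53), np.float64(9.66), 79), (np.int64(0), np.int64(59), np.float64(23.92), np.float64(15.0), 932)]
top9 [(np.int64(21), np.int64(39), np.float64(30.35), np.float64(9.68), 81), (np.int64(0), np.int64(59), np.float64(24.26), np.float64(14.95), 948)]
```

>>> servo_tool([
  [[36,0.6,0.8,0,0],[36,0,0,0,0],[36,0,0,0,0]],
])

```text
time: 22.48
tcp_pos: [572.3, -139.4, 116.9]
tcp_rot: [[-0.798, 0.602, 0.0], [0.602, 0.798, -0.001], [-0.0, -0.0, -1.0]]
wrist_force: [0.1, 2.3, 1.3]
finger_gap: 39.2
```

That relieved the side force (6 → 2.3 N) without moving the knob. Continuing the turn.

>>> servo_tool([
  [[36,0.3,0.4,0,0],[36,0,0,0,10],[36,0,0,0,10],[36,0,0,0,10],[36,0,0,0,10],[36,0,0,0,0]],
])

```text
time: 23.22
tcp_pos: [572.6, -138.6, 116.9]
tcp_rot: [[-0.226, 0.974, 0.001], [0.974, 0.226, -0.0], [-0.0, 0.001, -1.0]]
wrist_force: [1.6, 0.7, -0.1]
finger_gap: 38.5
```

```bash
cat > bub.py <<'E'
from h import *
import sys
def look(tag):
    s,d=robot.camera("top");cv2.imwrite(f"pics/top{tag}.png",s)
    st=robot.state();print("q6",round(st["q"][5],1),"q1",round(st["q"][0],1),"tau",np.round(st["torque"],2),"F",np.round(st["wrist_force"],1))
    a=cv2.cvtColor(cv2.imread("pics/top8.png"),6).astype(np.float32);b=cv2.cvtColor(s,6).astype(np.float32)
    u0,v0,u1,v1=222,200,300,280
    print("shelf px",np.round(cv2.phaseCorrelate(a[v0:v1,u0:u1],b[v0:v1,u0:u1],cv2.createHanningWindow((u1-u0,v1-v0),5))[0],2))
    cv2.imwrite(f"pics/b{tag}.png",cv2.resize(s[220:250,265:335],(700,300),interpolation=2))
look(sys.argv[1])
E
python3 bub.py 10
```

```text
q6 -33.5 q1 -20.4 tau [ 0.34  0.01 -0.06] F [ 1.9  0.7 -1.3]
shelf px [-0.42  0.12]
```

View pics/b10.png

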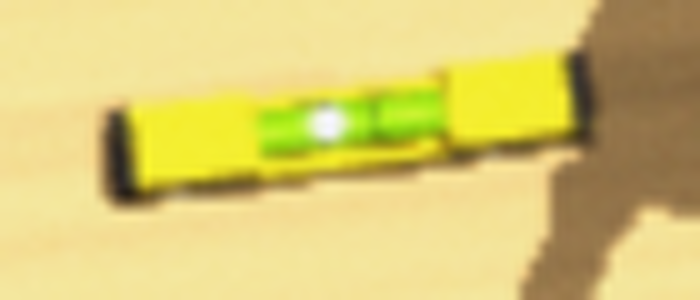

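Bubble at crop 325 against vial middle 350: about 5.8 mm left, and shrinking. The knob drifts slightly towards +y as that end lifts, because the stand pivots, so I follow it while turning.

>>> servo_tool([
  [[36,0.4,0.2,0,10],[36,0,0,0,10],[36,0,0,0,10],[36,0,0,0,10],[36,0.2,-0.3,0,10],[36,0,0,0,10],[36,0,0,0,10],[36,0,0,0,10],[36,0,0,0,0],[36,0,0,0,0],[36,0,0,0,0],[36,0,0,0,0],[36,0,0,0,0],[36,0,0,0,0],[36,0,0,0,0],[36,0,0,0,0]],
])

```text
time: 25.28
tcp_pos: [573.5, -138.2, 117.0]
tcp_rot: [[0.919, 0.393, 0.003], [0.393, -0.919, -0.001], [0.002, 0.002, -1.0]]
wrist_force: [4.9, 0.6, -5.3]
finger_gap: 39.3
```

```bash
python3 bub.py 11
```

```text
q6 46.5 q1 -20.3 tau [ 0.41 -0.67 -0.02] F [ 5.7 -0.1 -4.2]
shelf px [-0.72  0.12]
```

View pics/b11.png

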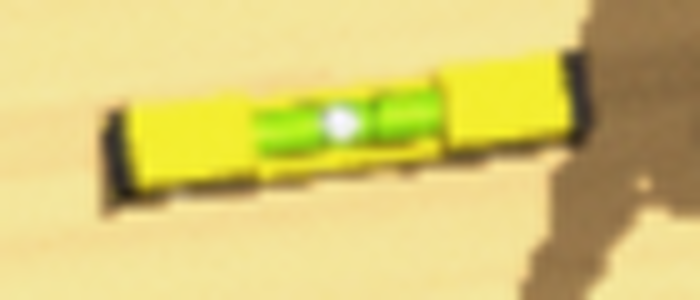

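Bubble at crop 341 against the middle at 347, so about 1.5–1.8 mm left. Relieving the side load, then 45° more.

>>> servo_tool([
  [[36,1.1,0.3,0.6,0],[36,0,0,0,9],[36,0,0,0,9],[36,0,0,0,9],[36,0,0,0,9],[36,0,0,0,9],[36,0,0,0,0],[36,0,0,0,0]],
])

```text
time: 26.32
tcp_pos: [573.8, -138.5, 116.9]
tcp_rot: [[0.928, -0.372, 0.001], [-0.372, -0.928, -0.002], [0.002, 0.001, -1.0]]
wrist_force: [2.5, -3.3, -0.9]
finger_gap: 39.0
```

Opening and lifting off the knob.

>>> servo_tool([
  [[44,0,0,0,0],[55,0,0,0,0],[75,0,0,0,0],[75,0,0,0,0],[75,0,0,-20,0],[75,0,0,-30,0],[75,0,0,-33,0],[75,0,0,0,0],[75,0,0,0,0],[75,0,0,0,0],[75,0,0,0,0],[75,0,0,0,0],[75,0,0,0,0],[75,0,0,0,0]],
])

```text
time: 28.08
tcp_pos: [573.3, -137.6, 199.4]
tcp_rot: [[0.927, -0.375, -0.0], [-0.375, -0.927, 0.0], [-0.0, -0.0, -1.0]]
wrist_force: [-0.6, 0.6, -0.4]
finger_gap: 75.0
```

```bash
python3 bub.py 12; python3 - <<'E'
import cv2,numpy as np
from h import *
s,_=robot.camera("scene")
cv2.imwrite("pics/s12.png",np.vstack([cv2.imread("pics/b12.png"),cv2.resize(s[120:200,225:365],(700,280),interpolation=2) if 0 else cv2.resize(s[130:190,240:380],(700,300),interpolation=2)]))
E
```

```text
q6 91.8 q1 -20.3 tau [ 0.    0.01 -0.06] F [-0.3 -0.9  0.7]
shelf px [-0.8  0. ]
```

View pics/s12.png

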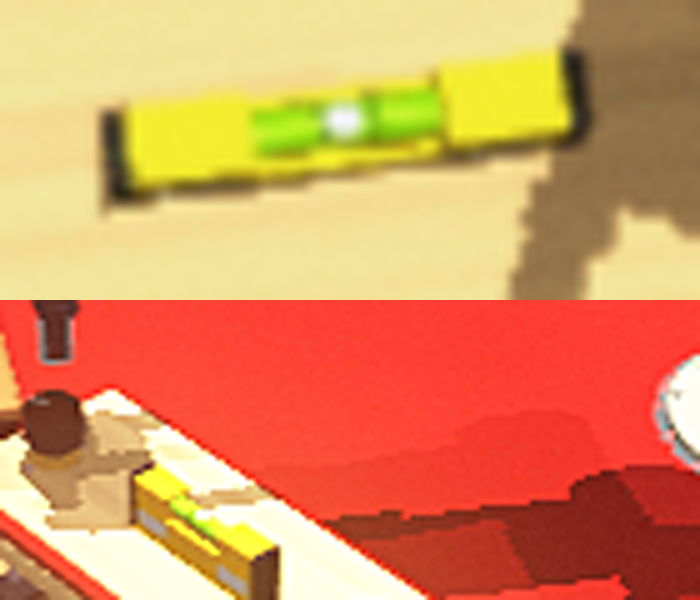

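The bubble at crop 344 sits between the lines, with the vial middle at about 346. I'll check it with a sub-pixel profile.

```bash
python3 - <<'E'
from h import *
for f in(8,11,12):
    I=cv2.imread(f"pics/top{f}.png")
    big=cv2.resize(I[220:250,265:335],(1400,600),interpolation=cv2.INTER_CUBIC).astype(np.float32)
    R=cv2.getRotationMatrix2D((690,240),-7.97+0,1)
    g=cv2.warpAffine(big,R,(1400,600))
    h=cv2.cvtColor(g.clip(0,255).astype(np.uint8),40)
    gm=cv2.inRange(h,(33,80,60),(75,255,255))
    rows=np.where(gm.sum(1)>0.5*gm.sum(1).max())[0];r0,r1=rows.min(),rows.max()
    prof=g[r0:r1].mean(0) # bgr
    b=prof[:,0]; rr=prof[:,2]-prof[:,1]  # yellow: r>g ; green r<g
    cols=np.where(rr<-20)[0] if (rr<-20).any() else np.where(gm[r0:r1].mean(0)>.5)[0]
    c=np.where(gm[r0:r1].mean(0)>.3)[0]; 
    L,Rr=c.min(),c.max();w=np.clip(b[L:Rr]-np.median(b[L:Rr])-15,0,None);bc=(np.arange(L,Rr)*w).sum()/w.sum()
    print(f,"rows",r0,r1,"vial",L,Rr,(L+Rr)/2,"len mm",(Rr-L)/8.6,"bubble",round(bc,1),"off mm (+left)",round(((L+Rr)/2-bc)*48/(Rr-L),2))
E
```

```text
8 rows 200 293 vial 514 900 707.0 len mm 44.88372093023256 bubble 643.2 off mm (+left) 7.93
11 rows 199 293 vial 502 889 695.5 len mm 45.0 bubble 680.1 off mm (+left) 1.91
12 rows 197 290 vial 497 886 691.5 len mm 45.23255813953489 bubble 686.6 off mm (+left) 0.61
```

```bash
python3 - <<'E'
from h import *
print(ray("top",299.1,231.5,141.5),ray("top",300.1-.5,231.7,139.2), robot.state()["tcp_pos"])
E
```

```text
[551.99104893   7.6362024  141.5       ] [551.79359075   6.27981904 139.2       ] [ 573.34424395 -137.60636404  199.5062011 ]
```

The sub-pixel offset is 0.6 mm, so it's centred. Going back over the level for the final press.

>>> servo_tool([
  [[75,-15,-25.6,0,0],[75,-15,-25.6,0,0],[75,-15,-25.6,0,0],[75,-15,-25.6,0,0],[75,-15,-25.6,0,0],[75,0,0,0,-10],[75,0,0,0,-10],[75,0,0,0,-10],[75,0,0,20,0],[75,0,0,20,0],[75,0,0,10,0],[75,0,0,0,0],[75,0,0,0,0],[75,0,0,0,0]],
])

```text
time: 29.92
tcp_pos: [552.4, 9.1, 150.3]
tcp_rot: [[0.99, 0.139, 0.002], [0.139, -0.99, -0.0], [0.002, 0.0, -1.0]]
wrist_force: [-0.7, 0.4, -0.1]
finger_gap: 75.1
```

>>> servo_tool([
  [[75,0,0,2,0],[75,0,0,2,0],[75,0,0,2,0],[75,0,0,0,0],[75,0,0,0,0]],
])

```text
time: 30.55
tcp_pos: [551.8, 9.2, 143.5]
tcp_rot: [[0.99, 0.139, -0.0], [0.139, -0.99, 0.0], [-0.0, -0.0, -1.0]]
wrist_force: [-0.6, 0.1, -0.8]
finger_gap: 75.2
```

>>> servo_tool([
  [[75,0,0,1,0],[75,0,0,1,0],[75,0,0,1,0],[75,0,0,0,0],[75,0,0,0,0]],
])

```text
time: 31.18
tcp_pos: [551.9, 9.2, 140.5]
tcp_rot: [[0.99, 0.139, 0.0], [0.139, -0.99, 0.0], [0.0, -0.0, -1.0]]
wrist_force: [-0.6, -0.1, -0.3]
finger_gap: 75.0
```

>>> servo_tool([
  [[75,0,0,0.5,0],[75,0,0,0.5,0],[75,0,0,0,0],[75,0,0,0,0]],
])

```text
time: 31.68
tcp_pos: [551.8, 9.2, 139.5]
tcp_rot: [[0.99, 0.138, 0.0], [0.138, -0.99, 0.0], [0.0, -0.0, -1.0]]
wrist_force: [-0.5, -0.7, -0.5]
finger_gap: 74.9
```

>>> servo_tool([
  [[75,0,0,0.5,0],[75,0,0,0,0],[75,0,0,0,0]],
])

```text
time: 32.05
tcp_pos: [551.8, 9.2, 139.0]
tcp_rot: [[0.99, 0.139, 0.0], [0.139, -0.99, 0.0], [0.0, -0.0, -1.0]]
wrist_force: [-0.7, 0.1, 1.2]
finger_gap: 75.1
```

>>> servo_tool([
  [[75,0,0,0.5,0],[75,0,0,0.5,0],[75,0,0,0,0]],
])

```text
time: 32.42
tcp_pos: [551.9, 9.2, 138.1]
tcp_rot: [[0.99, 0.139, 0.0], [0.139, -0.99, 0.0], [0.0, -0.0, -1.0]]
wrist_force: [0.9, -0.2, 0.5]
finger_gap: 75.1
```

>>> servo_tool([
  [[75,0,0,0.4,0],[75,0,0,0,0],[75,0,0,0,0]],
])

```text
time: 32.8
tcp_pos: [551.9, 9.2, 138.0]
tcp_rot: [[0.99, 0.139, 0.0], [0.139, -0.99, 0.0], [0.0, -0.0, -1.0]]
wrist_force: [-1.1, 1.2, 4.8]
finger_gap: 75.1
```

>>> servo_tool([
  [[75,0,0,0.5,0],[75,0,0,0.3,0],[75,0,0,0,0],[75,0,0,0,0]],
])

```text
time: 33.3
tcp_pos: [552.0, 9.2, 138.0]
tcp_rot: [[0.99, 0.139, 0.001], [0.139, -0.99, 0.0], [0.001, 0.0, -1.0]]
wrist_force: [-1.8, 0.5, 9.8]
finger_gap: 75.1
```

>>> servo_tool([
  [[75,0,0,0.1,0],[75,0,0,0,0],[75,0,0,0,0],[75,0,0,0,0],[75,0,0,0,0],[75,0,0,0,0],[75,0,0,0,0],[75,0,0,0,0],[75,0,0,0,0],[75,0,0,0,0],[75,0,0,0,0],[75,0,0,0,0]],
])

```text
time: 34.8
tcp_pos: [552.0, 9.2, 138.0]
tcp_rot: [[0.99, 0.139, 0.001], [0.139, -0.99, 0.0], [0.001, 0.0, -1.0]]
wrist_force: [-2.3, 0.2, 9.9]
finger_gap: 74.9
```

```bash
python3 - <<'E'
from h import *
print([np.round(robot.state()["wrist_force"],1) for _ in range(1)])
o=[]
for n,w in(("scene",(135,245)),("top",(205,265))):
    s,d=robot.camera(n);cv2.imwrite(f"pics/{n}13.png",s);o.append(cv2.resize(s[w[0]:w[0]+55,w[1]:w[1]+60],(396,363),interpolation=2))
cv2.imwrite("pics/c13.png",np.hstack(o))
print(robot.state()["wrist_force"])
E
```

```text
[array([-2.3,  0.2,  9.9])]
[-2.15391977  0.81058051  9.78071924]
```

View pics/c13.png

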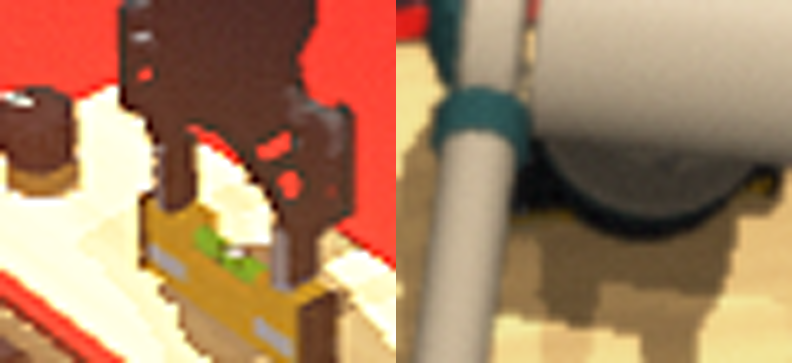

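View pics/scene13.png

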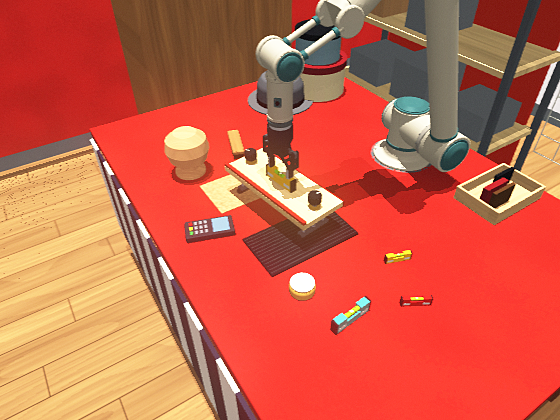

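Under the press, the bubble at crop (235,253) is at the vial's middle, about (232,254). Both fingertips rest on the solid top at 9.8 N, and the bystanders are untouched. Handing in.

```bash
python3 -c "
from bench import robot
print(robot.hand_in())"
```

```text
the job is handed in; nothing more can be done
None
```

I levelled the shelf and handed the job in at about 35 s. The arm was still pressing on the level and the bubble was between its lines.

- **Placing and bedding:** I stood the large yellow level lengthways between the knobs, within about 2–3 mm of the shelf's middle. I pressed it down with 10.7 N and let go. The bubble then showed the right end low, about 7.9 mm off centre.
- **Levelling:** I turned the right knob about 210° clockwise. After letting go, the bubble measured 0.6 mm from the vial's middle in the top view.
- **Final press:** This held steady at 9.8–9.9 N straight down, with about 2 N sideways. The arm hid the vial from the top camera, so I could only judge the bubble by eye in the scene view, where it looked centred.

**Stand movement:** In the top view the shelf shifted about 0.8 px, or 1.8 mm, to the left while I turned the knob. Most of that fits the stand tipping as its right end rose. There were also side forces of up to about 6 N on the knob, so I can't rule out a small slide.

The other things on the counter look undisturbed in the last scene picture.

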